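Square a heavy heat sink up to the bench fence

TASK

Using fingertip pushes only, walk the heavy finned heat sink round on the mat until it is square to the aluminium fence, then push it home so that one of its long sides (either will do) lies flat against the front of the fence, with no end sticking out past the fence. Do not pick it up or tip it, and do not let it touch the fence while it is still plainly askew. Leave the other loose things where they are.

Things in the scene. Friction and masses are not known exactly. Their poses are not given: they have to be found in the camera images.
- heat_sink: Finned aluminium block 140 mm long (x), 96 wide (y), 40 tall, about 0.8 kg, loose, same after a half turn. Origin: centre of underside. Long sides flat. It slides on a pad 84 x 76 x 3 under its middle; its outline hangs 3 mm clear. Starts 37 to 90 degrees from parallel to the fence, turned either way. Slides at 3 to 7 N; pushed off centre it turns and shifts together.
- fence: Aluminium bar fixed to the bench, 240 mm long (x), 16 thick, 30 tall; foot plates and clamp knobs reach 66 mm behind its front face. Origin: foot of the middle of the flat front face, at bench height. The face looks along its -y, where the heat sink starts, origin 160 to 190 mm away; home, the heat sink's origin is 48 mm in front of the face.
- solder_reel: White solder reel lying flat, 64 mm across, 36 mm tall. Origin: centre of underside. Bystander.
- flux_jar: Amber jar with black cap, 44 mm across, 50 mm tall. Origin: centre of underside. Bystander.
- capacitor: Dark blue can capacitor standing upright, 35 mm across, 48 mm tall. Origin: centre of underside. Bystander.
- screwdriver: Yellow-handled screwdriver, 170 mm, lying along its x. Origin: underside, near its middle. Bystander.
- cell_holder: Black round coin-cell holder, 32 mm across, 8 mm tall. Origin: centre of underside. Bystander.
- flux_brush: Small brush, 150 mm, lying along its x. Origin: underside, near its middle. Bystander.
Mind the look-alikes: they are no part of the job. Leave any purple look-alike of the heat_sink alone. Several things look just like the fence: the one meant starts farthest to the robot's right.

How it is judged:
By the outcome, as a careful person would: the job done as asked, in the order asked, and still so for the second after the job is handed in, with the robot touching nothing.
It also fails if it takes over 72 s, if anything falls off the work surface, if the arm or the gripper's body presses on something with over 40 N, if the wrist force passes 120 N, or if a joint passes its speed limit or range.

ROBOT

A 7-joint arm with a two-finger parallel gripper is mounted at the origin on the work surface. World frame = base frame: x ahead of the robot, y to its left, z up, the work surface at z = 0. Lengths are in m, angles in rad, forces in N, time in s.
With the tool pointing down it reaches from about 0.425 to 0.925 m from the base axis. Payload 6.8 kg.
Tool frame: the origin (TCP) lies midway between the tips of the shut fingers; the grasp point (between the pads) lies 19 mm behind it; z points along the fingers, y is the direction in which the jaws open and shut (so a half turn about z gives the same grasp; the last joint's range is limited). The gripper opens to 88 mm and grips with 3 to 60 N. Pads are 20 mm wide; open, the fingers measure 115 mm over their backs; the gripper's body (75 mm by 178 mm) begins 61 mm behind the grasp point.
Start: joints at [1.11, 0.477, 0.022, 1.555, -0.011, 1.109, -0.083], TCP at [0.233, -0.633, 0.223] pointing down, gripper open.
Joint ranges: [-2.96, 2.96], [-0.34, 2.1], [-1.41, 1.46], [0.24, 2.44], [-1.37, 4.51], [0.17, 1.92], [-2.96, 2.96]. Speed limits (rad/s): [2.39, 2.39, 3.14, 3.14, 3.14, 3.14, 3.14].

INTERFACE

Orientations are given as a unit quaternion [w, x, y, z].
In Python, from bench import robot, eyes gives the robot as it stands.
- The arm moves only by the tool play_rows, never from a script. Its argument "targets" is a list of rows, each a list of 3 entries, a list of its own where there are three numbers: the shift along the world's x, y, z in cm, then the turn, a rotation vector about the world's x, y, z in degrees, then the finger opening in cm, from 0 to 8.78. In form: [[[x, y, z], [ax, ay, az], claw], ...]. A call has 1 to 5 rows; each row shifts and turns the commanded pose from where the row before left it; what a row does not reach is not made up. A row lasts 1/12 s, in which the tool goes at most 41.7 mm and 7.16 degrees, less where a joint would pass 70% of its speed; a pose out of reach is approached as far as the arm can. A call with a gripper value outside its range is refused whole. The fingers move at their own pace and stop on an object; "force" is the grip in N (left out, the last holds). Time passes only in rows, so rows that do not move let the fingers close. It gives the time, the measured TCP pose, the force and the opening at its end, in the units of the state.
- robot.get_state(): the state, without advancing time (a new reading comes with each control period).
- eyes.capture(name): name is "scene" or "top"; returns a dict with "frame" (480x640x3 uint8, red, green, blue), "intrinsics" (3x3 intrinsics, pixels), "dist" ([k1, k2, p1, p2, k3] as OpenCV has them; the pictures are not rectified), "R" (3x3) and "t" (3): a world point X has camera coordinates R X + t. Camera axes: x right, y down, z forward; pixel columns grow to the right and rows downward; lengths in m; the calibration is good to about 2 mm. A picture is of the moment at which its call begins. There is no depth.
- robot.sign_off(): hands the job in, once; it reports no verdict.
The state is a dict: "time": time; "joint_pos": joint angles; "joint_vel": joint speeds; "tau": joint torques, N m; "position": TCP position; "orientation": TCP orientation; "contact_force": force on the tool from outside, world axes, zero at the start; "torque": the same for the moment, N m; "grip_width": opening from 0.0 (shut) to 1.0 (fully open).
Only numpy, scipy, OpenCV 4.12 (cv2) and the standard library are available. Lean on these libraries where they do the work, as an engineer would, in place of code of your own. Each camera call takes 0.05 s, during which the arm holds its last target. There are 200 camera calls.

## Working session

There is one attempt and no reset: what is moved stays moved. The work goes in short steps, Python scripts to look and compute and a tool call to move; the robot and the scene stay as the last step left them, time stands still between calls to the robot, and variables do not carry over. Pictures are saved under pics/ and viewed, about 8 in all and at most 12, crops included, and the job is handed in when it is done.

Besides the shell and the picture viewer there is one more tool, called after "Request:" by a JSON object that holds its "op" and its "data". play_rows: Moves the arm, as the interface text tells. Its arguments: {"type":"object","properties":{"targets":{"type":"array"},"force":{"type":"number"}},"required":["targets"]}

```bash
mkdir -p pics && cat > h.py <<'E'
import numpy as np, cv2
from bench import robot, eyes
def cap(n):
    c=eyes.capture(n); c={k:(np.array(v)) for k,v in c.items()}; return c
def ray(c,px,z):
    p=cv2.undistortPoints(np.array(px,float).reshape(-1,1,2),c['intrinsics'],c['dist']).reshape(-1,2)
    d=np.c_[p,np.ones(len(p))]@c['R']; o=-c['R'].T@c['t']
    return o+d*((z-o[2])/d[:,2])[:,None]
def proj(c,P):
    return cv2.projectPoints(np.array(P,float).reshape(-1,1,3),cv2.Rodrigues(c['R'])[0],c['t'],c['intrinsics'],c['dist'])[0].reshape(-1,2)
def save(c,n): cv2.imwrite('pics/'+n,c['frame'][:,:,::-1])
E
python3 - <<'E'
from h import *
for n in('top','scene'):
    c=cap(n); save(c,n+'0.png'); print(n,-c['R'].T@c['t'],c['R'][2])
s=robot.get_state(); print(s)
E
```

```text
top [0.4367018  0.02137403 0.99617111] [ 0.12080123 -0.00578822 -0.99265984]
scene [ 1.14810264 -0.42276914  1.11850193] [-0.47359294  0.32579533 -0.81827082]
{'time': 0.1, 'joint_pos': array([ 1.10990478,  0.47771394,  0.02230832,  1.55629242, -0.0114911 ,
        1.10930977, -0.08310791]), 'joint_vel': array([ 0.0009168 , -0.00089406,  0.00123787, -0.00177413,  0.00073312,
        0.00037025,  0.00077418]), 'tau': array([ 5.34107050e-03, -5.84084845e+01,  1.53952941e+00, -2.73313111e+01,
       -5.43880393e-02,  1.31025343e-02,  8.41948395e-05]), 'position': array([ 0.23305422, -0.63293621,  0.22180604]), 'orientation': array([-7.74329699e-04,  9.84478108e-01,  1.75505606e-01, -1.92543139e-04]), 'contact_force': array([-0.58370372,  0.06061735, -0.40974018]), 'torque': array([ 0.05717244, -0.02866643,  0.02463588]), 'grip_width': 0.9990733738255515}
```

View pics/top0.png

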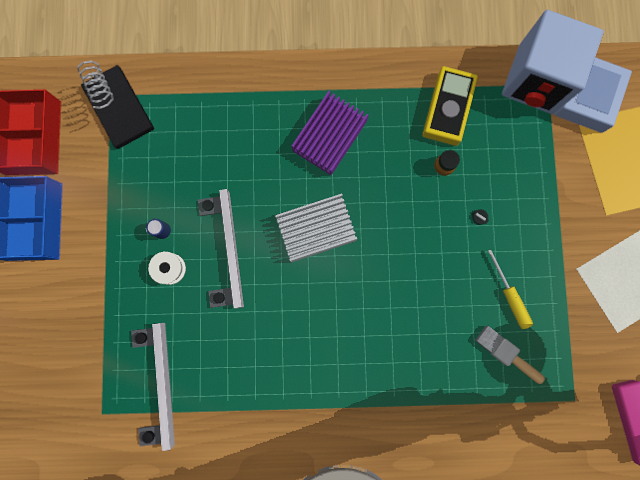

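View pics/scene0.png

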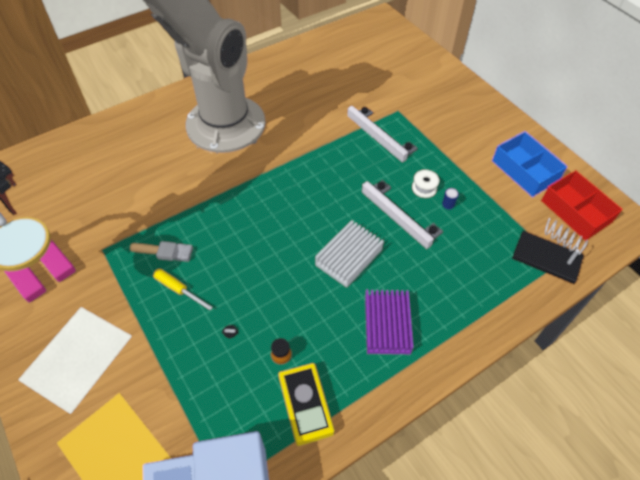

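The top view shows the silver heat sink at (316,228), and a purple look-alike at (330,133). There are two fence-like bars, A at (231,248) and B at (163,388). Image left is robot left (+y), so A is the rightmost and should be the one meant, with its knobs on the left and its face towards the heat sink. Next I'll measure both bars and make one enlarged crop.

```bash
cat >> h.py <<'E'
def blobs(c,amin=600):
    hsv=cv2.cvtColor(c['frame'],cv2.COLOR_RGB2HSV)
    m=((hsv[...,1]<60)&(hsv[...,2]>110)).astype(np.uint8)*255
    m=cv2.morphologyEx(m,cv2.MORPH_CLOSE,np.ones((5,5)))
    m=cv2.morphologyEx(m,cv2.MORPH_OPEN,np.ones((3,3)))
    return [k for k in cv2.findContours(m,cv2.RETR_EXTERNAL,cv2.CHAIN_APPROX_NONE)[0] if cv2.contourArea(k)>amin]
def rect(c,k,z):
    P=ray(c,k.reshape(-1,2),z)[:,:2].astype(np.float32)
    r=cv2.minAreaRect(P*1000); return r, cv2.boxPoints(r)
E
python3 - <<'E'
from h import *
c=cap('top')
for k in blobs(c):
    x,y,w,h=cv2.boundingRect(k)
    if x<105 or x+w>575 or y+h>465: continue
    z=.04 if w>50 else .03
    r,b=rect(c,k,z); print((x,y,w,h),np.round(r[0],1),np.round(r[1],1),round(r[2],1),np.round(b).tolist())
for n,px,z in[('capac',(158,228),.048),('reel',(167,268),.036),('jar',(448,160),.05),('knobs',[(207,205),(218,297)],.03)]: print(n,np.round(ray(c,px,z),3).tolist())
s=cap('scene')
im=np.hstack([cv2.resize(c['frame'][150:330,120:380],None,fx=1.5,fy=2)[:360,:390],cv2.resize(s['frame'][100:280,300:480],(390,360))])
cv2.imwrite('pics/crop1.png',im[:,:,::-1])
E
```

```text
(478, 327, 41, 38) [ 346.  -314.2] [77.4 37.8] 50.2 [[307.0, -332.0], [336.0, -356.0], [385.0, -296.0], [356.0, -272.0]]
(152, 323, 22, 128) [286.6 337.7] [239.6  25.4] 5.3 [[166.0, 339.0], [169.0, 314.0], [407.0, 336.0], [405.0, 361.0]]
(148, 252, 38, 33) [513.4 333.9] [73.7 63.5] 88.6 [[481.0, 298.0], [544.0, 296.0], [546.0, 370.0], [483.0, 372.0]]
(276, 194, 81, 66) [587.6  35.9] [ 97.7 140.6] 17.0 [[520.0, 89.0], [561.0, -46.0], [655.0, -17.0], [614.0, 117.0]]
(220, 189, 24, 119) [552.  206.5] [239.3  20.2] 6.9 [[432.0, 202.0], [434.0, 182.0], [672.0, 211.0], [670.0, 231.0]]
capac [[0.591, 0.346, 0.048]]
reel [[0.513, 0.331, 0.036]]
jar [[0.714, -0.231, 0.05]]
knobs [[0.638, 0.254, 0.03], [0.454, 0.232, 0.03]]
```

View pics/crop1.png

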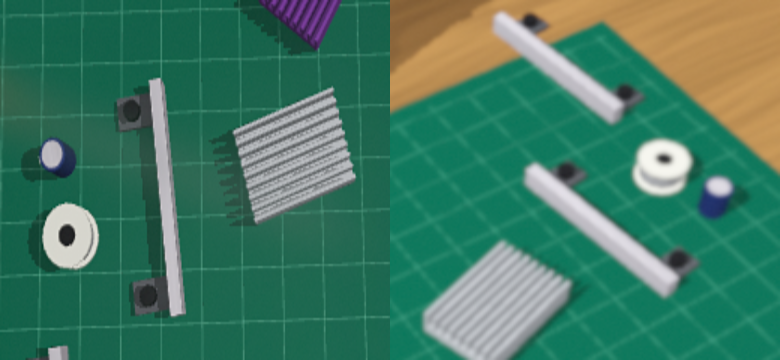

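The crop confirms it. Bar A, with front origin ≈(0.553,0.201) and its face 6.9° off x, is the rightmost bar, and the sink is ~168 mm in front of it. Bar B is at y≈0.33. The sink is at (0.588,0.036) with its long axis at 107°, so it needs about +80° counter-clockwise. First I'll go above the fence-end corner on the high-x side, fingers shut.

Request:
{"op": "play_rows", "data": {"targets": [[[0, 0, 2], [0, 0, 0], 0], [[1.83, 3.37, 1], [0, 0, 0], 0], [[1.83, 3.37, 0], [0, 0, 0], 0], [[1.83, 3.37, 0], [0, 0, 0], 0], [[1.83, 3.37, 0], [0, 0, 0], 0]], "force": 20}}

```text
time: 0.62
position: [0.3069, -0.4971, 0.2527]
orientation: [0.0, 0.985, 0.175, 0.0]
contact_force: [1.1, 0.1, 0.7]
grip_width: 0.659
```

Request:
{"op": "play_rows", "data": {"targets": [[[1.83, 3.37, 0], [0, 0, 0], 0], [[1.83, 3.37, 0], [0, 0, 0], 0], [[1.83, 3.37, 0], [0, 0, 0], 0], [[1.83, 3.37, 0], [0, 0, 0], 0], [[1.83, 3.37, 0], [0, 0, 0], 0]]}}

```text
time: 1.03
position: [0.3984, -0.3284, 0.2527]
orientation: [0.0, 0.984, 0.175, 0.0]
contact_force: [0.6, 0.2, 0.3]
grip_width: 0.279
```

Request:
{"op": "play_rows", "data": {"targets": [[[1.83, 3.37, 0], [0, 0, 0], 0], [[1.83, 3.37, 0], [0, 0, 0], 0], [[1.83, 3.37, 0], [0, 0, 0], 0], [[1.83, 3.37, 0], [0, 0, 0], 0], [[1.83, 3.37, 0], [0, 0, 0], 0]]}}

```text
time: 1.45
position: [0.4899, -0.1599, 0.2528]
orientation: [0.0, 0.985, 0.175, 0.0]
contact_force: [0.6, -0.0, 0.0]
grip_width: -0.001
```

Request:
{"op": "play_rows", "data": {"targets": [[[1.83, 3.37, 0], [0, 0, 0], 0], [[1.83, 3.37, 0], [0, 0, 0], 0], [[1.83, 3.37, 0], [0, 0, 0], 0], [[1.83, 3.37, 0], [0, 0, 0], 0], [[1.83, 3.37, 0], [0, 0, 0], 0]]}}

```text
time: 1.87
position: [0.5814, 0.0085, 0.2526]
orientation: [0.0, 0.985, 0.175, -0.0]
contact_force: [0.4, -1.0, 0.1]
grip_width: 0.005
```

Request:
{"op": "play_rows", "data": {"targets": [[[1.83, 3.37, 0], [0, 0, 0], 0], [[1.83, 3.37, 0], [0, 0, 0], 0], [[1.83, 3.37, 0], [0, 0, 0], 0], [[0, 0, 0], [0, 0, 0], 0], [[0, 0, 0], [0, 0, 0], 0]]}}

```text
time: 2.28
position: [0.6358, 0.1109, 0.252]
orientation: [-0.001, 0.984, 0.178, -0.0]
contact_force: [-0.3, 0.3, -0.2]
grip_width: 0.004
```

Request:
{"op": "play_rows", "data": {"targets": [[[0.4, 0, -4], [0, 0, 0], 0], [[0, 0, -4], [0, 0, 0], 0], [[0, 0, -4], [0, 0, 0], 0], [[0, 0, -4], [0, 0, 0], 0], [[0, 0, -3], [0, 0, 0], 0]]}}

```text
time: 2.7
position: [0.638, 0.1049, 0.0595]
orientation: [0.001, 0.985, 0.174, -0.002]
contact_force: [0.4, -0.2, 0.1]
grip_width: 0.002
```

Request:
{"op": "play_rows", "data": {"targets": [[[0, 0, -2], [0, 0, 0], 0], [[0, 0, -1.5], [0, 0, 0], 0], [[0, 0, -1], [0, 0, 0], 0], [[0, 0, 0], [0, 0, 0], 0]]}}

```text
time: 3.03
position: [0.6388, 0.1065, 0.0161]
orientation: [0.0, 0.985, 0.175, -0.001]
contact_force: [-0.4, 0.2, 0.3]
grip_width: 0.003
```

```bash
cat > plan.py <<'E'
import numpy as np,sys
# plan.py cx cy theta dtheta lever tx ty : finger path (cm) pushing side v=u-90 (deg), CCW
cx,cy,th,dth,L,tx,ty=map(float,sys.argv[1:8])
C=np.array([cx,cy]);P=np.array([tx,ty])
for i in range(int(dth/5)+1):
    a=np.radians(th+5*i);u=np.array([np.cos(a),np.sin(a)]);v=np.array([u[1],-u[0]])
    Q=C+L*u+58*v; print(round(th+5*i),np.round(Q,1),'d cm',np.round((Q-P)/10,2),'C',np.round(C,1)); P=Q
    C=C-v*(1024/L)*np.radians(5)
E
python3 plan.py 587.6 35.9 107 80 55 640 111
```

```text
107 [627.  105.5] d cm [-1.3  -0.55] C [587.6  35.9]
112 [619.2 108.1] d cm [-0.78  0.27] C [586.   35.4]
117 [611.2 110.2] d cm [-0.8  0.2] C [584.5  34.8]
122 [603.1 111.5] d cm [-0.81  0.13] C [583.1  34.1]
127 [594.9 112. ] d cm [-0.82  0.06] C [581.7  33.2]
132 [586.7 111.9] d cm [-0.82 -0.01] C [580.4  32.2]
137 [578.5 111.1] d cm [-0.82 -0.08] C [579.2  31.2]
142 [570.5 109.5] d cm [-0.81 -0.16] C [578.1  30. ]
147 [562.6 107.3] d cm [-0.79 -0.22] C [577.1  28.7]
152 [554.9 104.4] d cm [-0.77 -0.29] C [576.2  27.3]
157 [547.5 100.8] d cm [-0.74 -0.36] C [575.5  25.9]
162 [540.4  96.5] d cm [-0.71 -0.42] C [574.8  24.4]
167 [533.8  91.7] d cm [-0.67 -0.48] C [574.3  22.8]
172 [527.6  86.4] d cm [-0.62 -0.54] C [574.   21.3]
177 [521.8  80.5] d cm [-0.57 -0.59] C [573.7  19.7]
182 [516.6  74.1] d cm [-0.52 -0.64] C [573.6  18. ]
187 [512.   67.3] d cm [-0.46 -0.68] C [573.7  16.4]
```

Request:
{"op": "play_rows", "data": {"targets": [[[-0.4, 0, 0], [0, 0, 0], 0], [[-0.4, 0, 0], [0, 0, 0], 0], [[-0.4, 0, 0], [0, 0, 0], 0], [[-0.4, 0.1, 0], [0, 0, 2], 0], [[-0.4, 0.1, 0], [0, 0, 2], 0]]}}

```text
time: 3.45
position: [0.6212, 0.1106, 0.0192]
orientation: [-0.0, 0.977, 0.211, 0.002]
contact_force: [3.7, 0.2, 1.2]
grip_width: 0.005
```

Request:
{"op": "play_rows", "data": {"targets": [[[-0.4, 0.1, 0], [0, 0, 2.5], 0], [[-0.4, 0.1, 0], [0, 0, 2.5], 0], [[-0.4, 0.05, 0], [0, 0, 2.5], 0], [[-0.4, 0.05, 0], [0, 0, 2.5], 0], [[-0.4, 0, 0], [0, 0, 2.5], 0]]}}

```text
time: 3.87
position: [0.6014, 0.1147, 0.0192]
orientation: [-0.0, 0.948, 0.317, 0.002]
contact_force: [3.5, 2.9, 2.3]
grip_width: 0.008
```

Request:
{"op": "play_rows", "data": {"targets": [[[-0.4, 0, 0], [0, 0, 2.5], 0], [[-0.4, 0, 0], [0, 0, 2.5], 0], [[-0.4, 0, 0], [0, 0, 2.5], 0], [[-0.4, 0, 0], [0, 0, 2.5], 0], [[-0.4, 0, 0], [0, 0, 2.5], 0]]}}

```text
time: 4.28
position: [0.5813, 0.1145, 0.0192]
orientation: [-0.0, 0.908, 0.419, 0.002]
contact_force: [2.2, 2.6, 1.7]
grip_width: 0.006
```

```bash
python3 - <<'E'
from h import *
s=robot.get_state(); print(s['time'],s['position'],s['contact_force'])
c=cap('top'); d=cap('scene')
im=np.vstack([c['frame'][130:330,130:450],d['frame'][120:320,230:550]])
cv2.imwrite('pics/p1.png',im[:,:,::-1])
E
```

```text
4.2833 [0.58132693 0.1144563  0.01919333] [2.24534937 2.58625166 1.74778238]
```

View pics/p1.png

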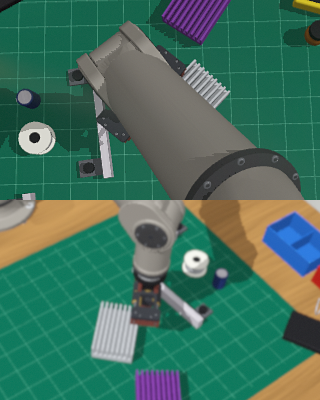

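The scene view (lower half) shows the finger at the sink's fence-side corner and the sink turning. The top view is blocked by the arm, so I'll measure from the scene camera.

```bash
cat >> h.py <<'E'
def sink(c,near,zt=.041):
    best=None
    for k in blobs(c,400):
        r,b=rect(c,k,zt)
        dd=np.hypot(*(np.array(r[0])-near))
        if best is None or dd<best[0]: best=(dd,r,b,k)
    return best
E
python3 - <<'E'
from h import *
d=cap('scene'); o=sink(d,(580,34)); r=o[1]; print(np.round(r[0]),np.round(r[1]),r[2],np.round(o[2]).tolist())
k=cv2.approxPolyDP(cv2.convexHull(o[3]),3,True); print(k.reshape(-1,2).tolist()); print(np.round(ray(d,k.reshape(-1,2),.041)*1000)[:,:2].tolist())
E
```

```text
[588.  24.] [101. 163.] 46.271278381347656 [[495.0, 44.0], [613.0, -69.0], [682.0, 4.0], [564.0, 117.0]]
[[331, 222], [361, 226], [367, 244], [361, 282], [322, 276]]
[[498.0, 43.0], [548.0, 98.0], [600.0, 79.0], [678.0, 5.0], [616.0, -62.0]]
```

θ≈138° and centre ≈(582,32), which matches the plan (137°, (579,31)). I'll continue along the arc to about 180°.

Request:
{"op": "play_rows", "data": {"targets": [[[-0.4, -0.1, 0], [0, 0, 2.5], 0], [[-0.4, -0.1, 0], [0, 0, 2.5], 0], [[-0.4, -0.12, 0], [0, 0, 2.5], 0], [[-0.4, -0.12, 0], [0, 0, 2.5], 0], [[-0.38, -0.15, 0], [0, 0, 2.5], 0]]}}

```text
time: 4.85
position: [0.561, 0.1089, 0.0186]
orientation: [-0.0, 0.858, 0.514, 0.002]
contact_force: [2.0, 4.6, 4.4]
grip_width: 0.008
```

Request:
{"op": "play_rows", "data": {"targets": [[[-0.38, -0.15, 0], [0, 0, 2.5], 0], [[-0.37, -0.2, 0], [0, 0, 2.5], 0], [[-0.37, -0.2, 0], [0, 0, 2.5], 0], [[-0.36, -0.22, 0], [0, 0, 2.5], 0], [[-0.36, -0.22, 0], [0, 0, 2.5], 0]]}}

```text
time: 5.27
position: [0.5423, 0.099, 0.0185]
orientation: [-0.0, 0.797, 0.604, 0.002]
contact_force: [0.6, 4.7, 3.3]
grip_width: 0.003
```

Request:
{"op": "play_rows", "data": {"targets": [[[-0.34, -0.25, 0], [0, 0, 2.5], 0], [[-0.34, -0.25, 0], [0, 0, 2.5], 0], [[-0.31, -0.28, 0], [0, 0, 2.5], 0], [[-0.31, -0.28, 0], [0, 0, 2.5], 0], [[-0.29, -0.3, 0], [0, 0, 2.5], 0]]}}

```text
time: 5.68
position: [0.5259, 0.0851, 0.0182]
orientation: [-0.0, 0.726, 0.688, 0.001]
contact_force: [-0.1, 3.8, 3.8]
grip_width: 0.005
```

```bash
python3 - <<'E'
from h import *
s=robot.get_state(); print(s['time'],s['position'],s['contact_force'],s['joint_pos'])
d=cap('scene'); o=sink(d,(574,20))
k=cv2.approxPolyDP(cv2.convexHull(o[3]),3,True); print(k.reshape(-1,2).tolist()); print(np.round(ray(d,k.reshape(-1,2),.041)*1000)[:,:2].tolist())
cv2.imwrite('pics/p2.png',cv2.resize(d['frame'][120:320,230:550],None,fx=2,fy=2)[:,:,::-1])
E
```

```text
5.6833 [0.52591796 0.08510243 0.01824482] [-0.10332818  3.82724532  3.8419503 ] [ 0.20327947  0.61308572 -0.61076306  2.01004544  0.54783697  0.68290606
 -0.81276118]
[[352, 217], [375, 260], [374, 268], [338, 285], [312, 246], [311, 236]]
[[513.0, 96.0], [648.0, 68.0], [664.0, 53.0], [656.0, -44.0], [533.0, -36.0], [506.0, -22.0]]
```

View pics/p2.png

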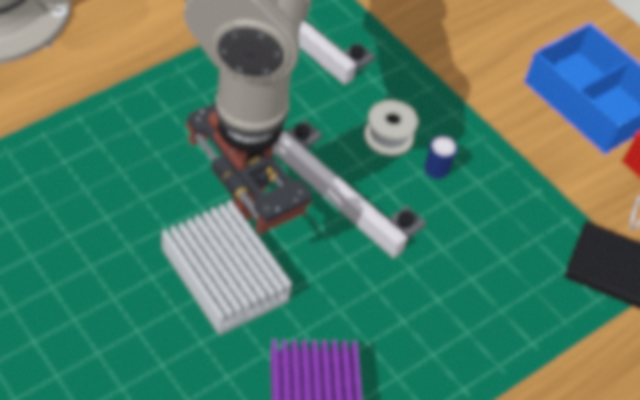

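The sink is nearly square in the scene view, at roughly 170–178°. I'll back off, lift and clear the top camera to get a precise measurement.

Request:
{"op": "play_rows", "data": {"targets": [[[0, 0.6, 0], [0, 0, 0], 0], [[0, 0, 4], [0, 0, 0], 0], [[0, 0, 4], [0, 0, 0], 0], [[0, 0, 4], [0, 0, 0], 0], [[0, 0, 4], [0, 0, 0], 0]]}}

```text
time: 6.15
position: [0.5247, 0.0893, 0.1788]
orientation: [-0.001, 0.728, 0.686, -0.001]
contact_force: [1.3, -0.8, 0.2]
grip_width: 0.006
```

Request:
{"op": "play_rows", "data": {"targets": [[[-0.8, -3.8, 0], [0, 0, 2], 8.5], [[-0.8, -3.8, 0], [0, 0, 2], 8.5], [[-0.8, -3.8, 0], [0, 0, 2], 8.5], [[-0.8, -3.8, 0], [0, 0, 2], 8.5], [[-0.8, -3.8, 0], [0, 0, 2], 8.5]]}}

```text
time: 6.57
position: [0.4844, -0.1023, 0.1775]
orientation: [-0.0, 0.665, 0.747, -0.001]
contact_force: [1.2, -0.1, 0.5]
grip_width: 0.346
```

Request:
{"op": "play_rows", "data": {"targets": [[[-0.8, -3.8, 0], [0, 0, 0], 8.5], [[-0.8, -3.8, 0], [0, 0, 0], 8.5], [[-0.8, -3.8, 0], [0, 0, 0], 8.5], [[-0.8, -3.8, 0], [0, 0, 0], 8.5], [[0, 0, 0], [0, 0, 0], 8.5]]}}

```text
time: 6.98
position: [0.4501, -0.2611, 0.1767]
orientation: [-0.0, 0.669, 0.743, -0.002]
contact_force: [0.2, -1.0, -0.2]
grip_width: 0.723
```

```bash
cat > look.py <<'E'
from h import *
import sys
s=robot.get_state(); print(s['time'],np.round(s['position'],4),np.round(s['contact_force'],1),np.round(s['orientation'],3),s['grip_width'])
c=cap('top')
for z,near in((.041,(575,80)),(.03,(552,206))):
    o=sink(c,near,z); r=o[1]; print(np.round(r[0],1),np.round(r[1],1),round(r[2],1),np.round(o[2]).tolist())
if len(sys.argv)>1: cv2.imwrite('pics/'+sys.argv[1],cv2.resize(c['frame'][130:330,130:450],None,fx=2,fy=2)[:,:,::-1])
E
python3 look.py p3.png
```

```text
6.9833 [ 0.4501 -0.2611  0.1767] [ 0.2 -1.  -0.2] [-0.     0.669  0.743 -0.002] 0.7233277699963656
[577.4  21.9] [ 96.8 141.6] 87.0 [[504.0, -23.0], [646.0, -30.0], [651.0, 67.0], [509.0, 74.0]]
[552.1 206.5] [239.   20.2] 6.9 [[432.0, 202.0], [435.0, 182.0], [672.0, 211.0], [670.0, 231.0]]
```

View pics/p3.png

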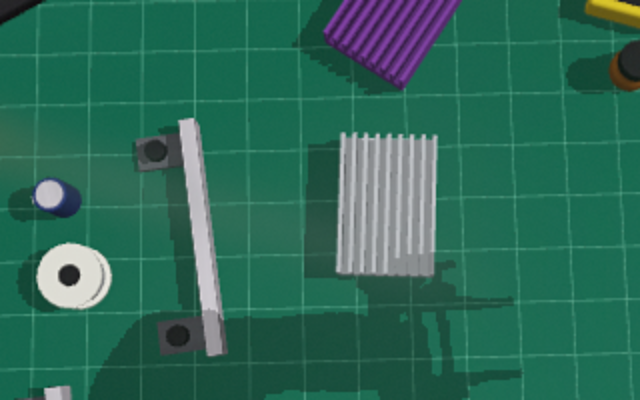

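The sink is at 177° with centre (577,22), 180 mm from the fence face and 3 mm off its middle along the fence. It needs about +10° more. With the fingers open and the jaw axis parallel to the fence, a two-finger push should square it. I'll move behind it.

Request:
{"op": "play_rows", "data": {"targets": [[[1.96, 2.87, 0], [0, 0, 0.9], 8.5], [[1.96, 2.87, 0], [0, 0, 0], 8.5], [[1.96, 2.87, 0], [0, 0, 0], 8.5], [[1.96, 2.87, 0], [0, 0, 0], 8.5], [[1.96, 2.87, 0], [0, 0, 0], 8.5]]}}

```text
time: 7.45
position: [0.552, -0.106, 0.1775]
orientation: [-0.001, 0.659, 0.752, -0.0]
contact_force: [0.1, -0.7, -0.6]
grip_width: 0.969
```

Request:
{"op": "play_rows", "data": {"targets": [[[1.96, 2.87, 0], [0, 0, 0], 8.5], [[1.96, 2.87, 0], [0, 0, 0], 8.5], [[0, 0, 0], [0, 0, 0], 8.5], [[0, 0, -4], [0, 0, 0], 8.5], [[0, 0, -4], [0, 0, 0], 8.5]]}}

```text
time: 7.87
position: [0.5929, -0.0489, 0.0987]
orientation: [0.002, 0.658, 0.753, 0.002]
contact_force: [-0.7, -0.6, -1.2]
grip_width: 0.968
```

Request:
{"op": "play_rows", "data": {"targets": [[[0, 0, -4], [0, 0, 0], 8.5], [[0, 0, -2.5], [0, 0, 0], 8.5], [[0, 0, -1.5], [0, 0, 0], 8.5], [[0, 0, 0], [0, 0, 0], 8.5]]}}

```text
time: 8.2
position: [0.5882, -0.0505, 0.0145]
orientation: [-0.002, 0.658, 0.753, -0.002]
contact_force: [-0.8, -0.7, 0.8]
grip_width: 0.969
```

Request:
{"op": "play_rows", "data": {"targets": [[[-0.05, 0.4, 0.2], [0, 0, -0.7], 8.5], [[-0.05, 0.4, 0], [0, 0, 0], 8.5], [[-0.05, 0.4, 0], [0, 0, 0], 8.5], [[-0.05, 0.4, 0], [0, 0, 0], 8.5], [[-0.05, 0.4, 0], [0, 0, 0], 8.5]]}}

```text
time: 8.62
position: [0.5912, -0.0324, 0.0219]
orientation: [0.003, 0.664, 0.748, 0.001]
contact_force: [3.9, -5.1, 0.9]
grip_width: 0.97
```

Request:
{"op": "play_rows", "data": {"targets": [[[-0.05, 0.4, 0], [0, 0, 0], 8.5], [[-0.05, 0.4, 0], [0, 0, 0], 8.5], [[-0.05, 0.4, 0], [0, 0, 0], 8.5], [[-0.05, 0.4, 0], [0, 0, 0], 8.5], [[-0.05, 0.4, 0], [0, 0, 0], 8.5]]}}

```text
time: 9.03
position: [0.5879, -0.0147, 0.0218]
orientation: [0.003, 0.664, 0.748, -0.0]
contact_force: [1.8, -8.7, 5.0]
grip_width: 0.969
```

Request:
{"op": "play_rows", "data": {"targets": [[[-0.05, 0.4, 0], [0, 0, 0], 8.5], [[-0.05, 0.4, 0], [0, 0, 0], 8.5], [[-0.05, 0.4, 0], [0, 0, 0], 8.5], [[-0.05, 0.4, 0], [0, 0, 0], 8.5], [[-0.05, 0.3, 0], [0, 0, 0], 8.5]]}}

```text
time: 9.45
position: [0.5853, 0.0044, 0.0217]
orientation: [0.003, 0.664, 0.748, -0.001]
contact_force: [1.7, -10.1, 5.6]
grip_width: 0.966
```

```bash
python3 - <<'E'
from h import *
s=robot.get_state(); print(s['time'],s['position'],s['contact_force'],s['torque'])
c=cap('top');d=cap('scene')
cv2.imwrite('pics/p4.png',np.hstack([c['frame'][130:330,130:450],d['frame'][120:320,230:550]])[:,:,::-1])
E
```

```text
9.45 [0.58531025 0.00440064 0.02173472] [  1.6982394  -10.10717449   5.59207802] [-2.06533582 -0.44240446  0.08594033]
```

View pics/p4.png

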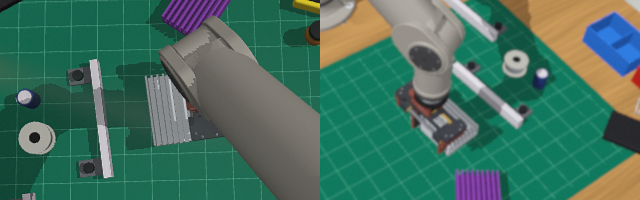

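Top view: the sink's fence-side edge, x≈148–155 in the left half, is visible and looks parallel to the fence. I'll fit that edge line and the fence's.

```bash
cat > edge.py <<'E'
from h import *
s=robot.get_state(); print(round(s['time'],2),np.round(s['position'],4),np.round(s['contact_force'],1))
c=cap('top'); hsv=cv2.cvtColor(c['frame'],cv2.COLOR_RGB2HSV)
m=(hsv[...,1]<70)&(hsv[...,2]>90)
def fit(cols,rows,z,last=False):
    P=[]
    for r in rows:
        w=np.where(m[r,cols[0]:cols[1]])[0]
        if len(w): P.append((cols[0]+(w[-1] if last else w[0])+(.5 if last else -.5),r))
    X=ray(c,P,z)[:,:2]*1000
    for _ in range(3):
        k=np.polyfit(X[:,0],X[:,1],1); e=X[:,1]-np.polyval(k,X[:,0]); X=X[abs(e)<max(1.5,1.5*e.std())]
    return np.degrees(np.arctan(k[0])),k,len(X),X[:,0].min(),X[:,0].max()
F=fit((195,246),range(225,285),.03)   # back top edge of fence
o=sink(c,(572,75)); x,y,w,h=cv2.boundingRect(o[3])
S=fit((max(x-4,246),x+25),range(y+6,y+h-6),.041)
print('fence',F,'\nsink',S)
xm=(S[3]+S[4])/2
gap=(np.polyval(F[1],xm)-np.polyval(S[1],xm))*np.cos(np.radians(F[0]))-16
print('askew',S[0]-F[0],'gap mm',gap,'sink rows',y,h)
E
python3 edge.py
```

```text
9.55 [0.5852 0.0054 0.0218] [ 2.4 -6.8  5.6]
fence (np.float64(6.718143601656769), array([1.17794049e-01, 1.51766598e+02]), 60, np.float64(478.5646499497711), np.float64(596.9117859812494)) 
sink (np.float64(6.904468770199289), array([ 0.12109243, 42.63618847]), 60, np.float64(504.9183135364481), np.float64(622.7615968145622))
askew 0.18632516854251957 gap mm 90.53409090497244 sink rows 204 72
```

It is 0.2° askew with a 90 mm gap. I'll push 80 mm straight in, then re-check.

Request:
{"op": "play_rows", "data": {"targets": [[[-0.05, 0.4, 0], [0, 0, 0], 8.5], [[-0.05, 0.4, 0], [0, 0, 0], 8.5], [[-0.05, 0.4, 0], [0, 0, 0], 8.5], [[-0.05, 0.4, 0], [0, 0, 0], 8.5], [[-0.05, 0.4, 0], [0, 0, 0], 8.5]]}}

```text
time: 10.02
position: [0.5828, 0.0239, 0.0217]
orientation: [0.003, 0.664, 0.748, -0.001]
contact_force: [1.6, -10.3, 6.2]
grip_width: 0.967
```

Request:
{"op": "play_rows", "data": {"targets": [[[-0.05, 0.4, 0], [0, 0, 0], 8.5], [[-0.05, 0.4, 0], [0, 0, 0], 8.5], [[-0.05, 0.4, 0], [0, 0, 0], 8.5], [[-0.05, 0.4, 0], [0, 0, 0], 8.5], [[-0.05, 0.4, 0], [0, 0, 0], 8.5]]}}

```text
time: 10.43
position: [0.5803, 0.0438, 0.0217]
orientation: [0.003, 0.664, 0.748, -0.001]
contact_force: [1.6, -10.1, 6.2]
grip_width: 0.968
```

Request:
{"op": "play_rows", "data": {"targets": [[[-0.05, 0.4, 0], [0, 0, 0], 8.5], [[-0.05, 0.4, 0], [0, 0, 0], 8.5], [[-0.05, 0.4, 0], [0, 0, 0], 8.5], [[-0.05, 0.4, 0], [0, 0, 0], 8.5], [[-0.05, 0.4, 0], [0, 0, 0], 8.5]]}}

```text
time: 10.85
position: [0.5779, 0.0637, 0.0217]
orientation: [0.003, 0.664, 0.748, -0.001]
contact_force: [2.4, -11.1, 7.8]
grip_width: 0.974
```

Request:
{"op": "play_rows", "data": {"targets": [[[-0.05, 0.4, 0], [0, 0, 0], 8.5], [[-0.04, 0.3, 0], [0, 0, 0], 8.5], [[-0.04, 0.3, 0], [0, 0, 0], 8.5], [[-0.04, 0.3, 0], [0, 0, 0], 8.5], [[0, 0, 0], [0, 0, 0], 8.5]]}}

```text
time: 11.27
position: [0.5761, 0.0778, 0.0217]
orientation: [0.003, 0.664, 0.748, -0.0]
contact_force: [1.0, -8.5, 6.2]
grip_width: 0.971
```

```bash
python3 edge.py
```

```text
11.27 [0.5761 0.0778 0.0217] [ 1.  -8.5  6.2]
fence (np.float64(6.86165361061757), array([1.20334280e-01, 1.50302564e+02]), 60, np.float64(478.5646499497711), np.float64(596.9117859812494)) 
sink (np.float64(-0.39304500063018494), array([-6.86003698e-03,  1.78857416e+02]), 82, np.float64(485.17035428504835), np.float64(672.9216568094113))
askew -7.254698611247755 gap mm 28.77350717020036 sink rows 154 143
```

The sink fit merged with the fence, so that askew figure isn't valid. By kinematics the gap is ~18 mm. I'll refit with a fixed window.

```bash
sed -i "s/^o=sink.*/a=proj(c,[[.500,.112+float(__import__('sys').argv[1]),.041],[.64,.129+float(__import__('sys').argv[1]),.041]]); print(a.round())/; s/^S=fit.*/r0,r1=sorted(a[:,1].astype(int)); x=int(a[:,0].max()); y,h=r0,r1-r0\nS=fit((int(a[:,0].min())-4,x+12),range(r0+6,r1-6),.041)/" edge.py && python3 edge.py 0.063
python3 -c "
from h import *
c=cap('top'); cv2.imwrite('pics/p5.png',cv2.resize(c['frame'][170:320,190:390],None,fx=3,fy=3)[:,:,::-1])"
```

```text
11.32 [0.576  0.0778 0.0217] [ 1.2 -9.1  6.6]
[[246. 272.]
 [237. 202.]]
fence (np.float64(6.77417642191569), array([1.18785690e-01, 1.51167679e+02]), 60, np.float64(478.5646499497711), np.float64(596.9117859812494)) 
sink (np.float64(-9.45463528491084), array([-1.66528781e-01,  2.92110633e+02]), 37, np.float64(515.2221200359837), np.float64(628.5058034709225))
askew -16.22881170682653 gap mm 6.063000212452597 sink rows 202 70
```

View pics/p5.png

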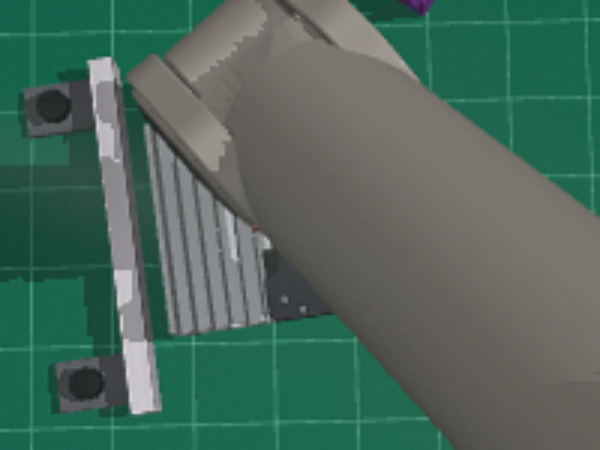

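The sink edge, (147,125)→(172,333), is parallel to the fence front, (118,65)→(158,410), to within ~0.3° with a small gap left. The -16° numeric fit is an artefact of the window catching the fence. Closing slowly now while watching the force.

Request:
{"op": "play_rows", "data": {"targets": [[[-0.03, 0.25, 0], [0, 0, 0], 8.5], [[-0.03, 0.25, 0], [0, 0, 0], 8.5], [[-0.03, 0.25, 0], [0, 0, 0], 8.5], [[-0.03, 0.25, 0], [0, 0, 0], 8.5], [[-0.02, 0.2, 0], [0, 0, 0], 8.5]]}}

```text
time: 11.83
position: [0.5747, 0.0885, 0.0217]
orientation: [0.003, 0.664, 0.748, -0.001]
contact_force: [2.0, -12.8, 9.1]
grip_width: 0.964
```

Request:
{"op": "play_rows", "data": {"targets": [[[-0.02, 0.15, 0], [0, 0, 0], 8.5], [[-0.01, 0.1, 0], [0, 0, 0], 8.5], [[-0.01, 0.1, 0], [0, 0, 0], 8.5]]}}

```text
time: 12.08
position: [0.5743, 0.0918, 0.0217]
orientation: [0.003, 0.664, 0.748, -0.001]
contact_force: [1.8, -10.9, 8.2]
grip_width: 0.968
```

Request:
{"op": "play_rows", "data": {"targets": [[[-0.01, 0.1, 0], [0, 0, 0], 8.5], [[0, 0, 0], [0, 0, 0], 8.5]]}}

```text
time: 12.25
position: [0.5742, 0.0931, 0.0217]
orientation: [0.003, 0.664, 0.748, -0.001]
contact_force: [1.4, -11.4, 8.0]
grip_width: 0.969
```

Request:
{"op": "play_rows", "data": {"targets": [[[-0.01, 0.1, 0], [0, 0, 0], 8.5], [[-0.01, 0.1, 0], [0, 0, 0], 8.5]]}}

```text
time: 12.42
position: [0.574, 0.0945, 0.0217]
orientation: [0.003, 0.664, 0.747, -0.001]
contact_force: [2.0, -12.2, 9.1]
grip_width: 0.971
```

Request:
{"op": "play_rows", "data": {"targets": [[[-0.01, 0.1, 0], [0, 0, 0], 8.5]]}}

```text
time: 12.5
position: [0.5739, 0.0955, 0.0217]
orientation: [0.003, 0.664, 0.747, -0.001]
contact_force: [2.4, -13.3, 9.1]
grip_width: 0.971
```

Request:
{"op": "play_rows", "data": {"targets": [[[-0.01, 0.1, 0], [0, 0, 0], 8.5]]}}

```text
time: 12.58
position: [0.5739, 0.0955, 0.0216]
orientation: [0.004, 0.664, 0.747, -0.002]
contact_force: [1.1, -16.7, 10.1]
grip_width: 0.968
```

The motion has stalled and the force is climbing, so the sink is in contact. One firmer seating press.

Request:
{"op": "play_rows", "data": {"targets": [[[-0.01, 0.1, 0], [0, 0, 0], 8.5]]}}

```text
time: 12.67
position: [0.5739, 0.0955, 0.0217]
orientation: [0.004, 0.665, 0.747, -0.003]
contact_force: [1.2, -17.2, 12.4]
grip_width: 0.965
```

Request:
{"op": "play_rows", "data": {"targets": [[[-0.01, 0.1, 0], [0, 0, 0], 8.5], [[0, 0, 0], [0, 0, 0], 8.5]]}}

```text
time: 12.83
position: [0.5739, 0.0955, 0.0217]
orientation: [0.004, 0.665, 0.747, -0.003]
contact_force: [0.7, -17.6, 10.3]
grip_width: 0.968
```

Request:
{"op": "play_rows", "data": {"targets": [[[0.02, -0.3, 0], [0, 0, 0], 8.5], [[0.05, -0.5, 0], [0, 0, 0], 8.5], [[0.2, -1.5, 0], [0, 0, 0], 8.5], [[0.2, -1.5, 0], [0, 0, 0], 8.5], [[0, 0, 3], [0, 0, 0], 8.5]]}}

```text
time: 13.25
position: [0.5733, 0.0613, 0.0462]
orientation: [-0.002, 0.664, 0.748, -0.003]
contact_force: [0.1, -0.9, 0.0]
grip_width: 0.965
```

Request:
{"op": "play_rows", "data": {"targets": [[[0, 0, 4], [0, 0, 0], 8.5], [[0, 0, 4], [0, 0, 0], 8.5], [[0, 0, 4], [0, 0, 0], 8.5], [[-1.3, -3.5, 0], [0, 0, 0], 8.5], [[-1.3, -3.5, 0], [0, 0, 0], 8.5]]}}

```text
time: 13.67
position: [0.5523, -0.0016, 0.1737]
orientation: [0.002, 0.661, 0.751, 0.003]
contact_force: [0.0, -0.8, -0.6]
grip_width: 0.963
```

Request:
{"op": "play_rows", "data": {"targets": [[[-1.3, -3.5, 0], [0, 0, 0], 8.5], [[-1.3, -3.5, 0], [0, 0, 0], 8.5], [[-1.3, -3.5, 0], [0, 0, 0], 8.5], [[-1.3, -3.5, 0], [0, 0, 0], 8.5], [[-1.3, -3.5, 0], [0, 0, 0], 8.5]]}}

```text
time: 14.08
position: [0.4849, -0.1803, 0.1706]
orientation: [0.001, 0.663, 0.749, 0.0]
contact_force: [0.6, 0.0, -0.5]
grip_width: 0.969
```

Request:
{"op": "play_rows", "data": {"targets": [[[-1.3, -3.5, 0], [0, 0, 0], 8.5], [[0, -3, 0], [0, 0, 0], 8.5], [[0, 0, 0], [0, 0, 0], 8.5], [[0, 0, 0], [0, 0, 0], 8.5]]}}

```text
time: 14.42
position: [0.4724, -0.2458, 0.1702]
orientation: [0.0, 0.664, 0.748, 0.0]
contact_force: [-0.1, 0.1, -0.1]
grip_width: 0.968
```

```bash
python3 look.py && python3 - <<'E'
from h import *
c=cap('top'); d=cap('scene')
A=cv2.resize(c['frame'][170:320,190:330],(560,600)); B=cv2.resize(d['frame'][150:270,320:450],(240,222))
cv2.imwrite('pics/p6.png',np.hstack([A,np.vstack([B,np.zeros((378,240,3),np.uint8)])])[:,:,::-1])
E
```

```text
14.4167 [ 0.4724 -0.2458  0.1702] [-0.1  0.1 -0.1] [0.    0.664 0.748 0.   ] 0.9678509595262578
[556.5 158.7] [236.6 112.1] 6.9 [[432.0, 200.0], [446.0, 89.0], [681.0, 117.0], [667.0, 228.0]]
[557.8 160.2] [239.3 113.4] 6.9 [[432.0, 202.0], [446.0, 90.0], [683.0, 118.0], [670.0, 231.0]]
```

View pics/p6.png

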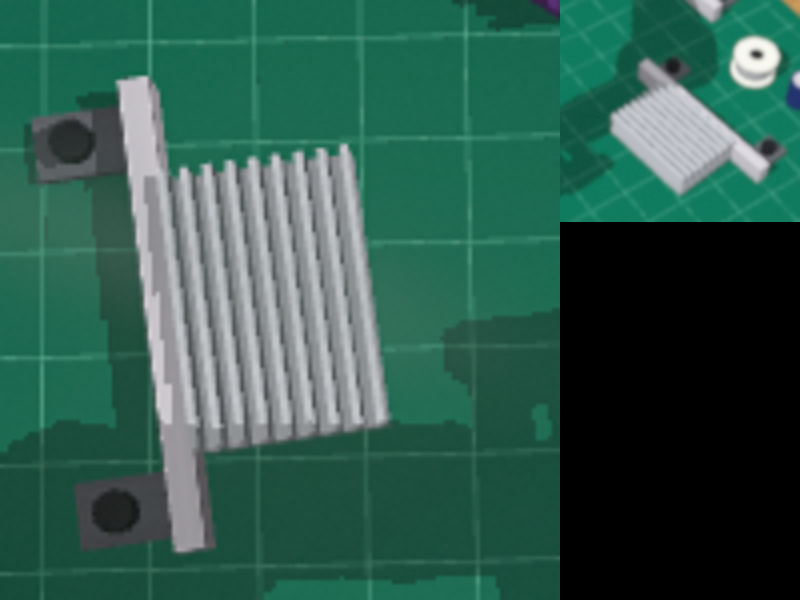

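The sink sits against the fence with both ends well inside it. I'll check numerically that it is flat by fitting both sink long edges against the fence back edge.

```bash
python3 - <<'E'
from h import *
c=cap('top'); hsv=cv2.cvtColor(c['frame'],cv2.COLOR_RGB2HSV); m=(hsv[...,1]<70)&(hsv[...,2]>70)
def line(rows,c0,c1,last,z):
    P=[(c0+np.where(m[r,c0:c1])[0][-1 if last else 0],r) for r in rows]
    X=ray(c,P,z)[:,:2]*1000
    for _ in range(3):
        k=np.polyfit(X[:,0],X[:,1],1); e=X[:,1]-np.polyval(k,X[:,0]); X=X[abs(e)<1.5*e.std()+.5]
    return k
F=line(range(225,285),195,260,False,.03)
G=line(list(range(196,207))+list(range(285,304)),215,250,True,.0)
for z in(.003,.041,.043):
    S=line(range(212,274),262,300,True,z)
    print(z,'far edge deg',np.degrees(np.arctan(S[0])),'dist to back edge',[round((np.polyval(F,x)-np.polyval(S,x))*np.cos(np.arctan(F[0])),1) for x in(500,560,620)])
print('fence back',np.degrees(np.arctan(F[0])),'front foot',np.degrees(np.arctan(G[0])))
d=cap('scene'); e=[(.5,.6)]
T=ray(c,[[190+345/4,170+145/4],[190+388/4,170+425/4],[190+183/4,170+168/4]],.041)*1000; print(T.round(1)[:,:2].tolist())
E
```

```text
0.003 far edge deg 6.818157675590503 dist to back edge [np.float64(109.9), np.float64(110.2), np.float64(110.5)]
0.041 far edge deg 6.818157675590485 dist to back edge [np.float64(112.6), np.float64(112.9), np.float64(113.2)]
0.043 far edge deg 6.818157675590488 dist to back edge [np.float64(112.7), np.float64(113.0), np.float64(113.3)]
fence back 7.102887090747898 front foot 6.874977363453939
[[630.3, 113.8], [490.5, 94.5], [620.6, 194.4]]
```

The far edge is at 6.8° and the fence at 6.9–7.1°, so the sink is flat. Fence plus sink measures 112.6–113.2 mm against a nominal 112. The ends span x≈0.49–0.63 and the fence spans 0.43–0.67. Handing in.

```bash
python3 -c "
from bench import robot
print(robot.sign_off())"
```

```text
the job is handed in; nothing more can be done
None
```

The heat sink is square and home against the front of the right-hand fence, and the job is handed in at about 15 s of the 72 s limit. I turned it about 70° with one shut-finger push. A push with the fingers open and the jaw parallel to the fence then squared it and drove it straight in. The arm then backed well clear.

- **Square before contact:** I measured it 0.2° askew with 90 mm still to go. By eye it was parallel within about 0.3° just before contact.
- **Seating:** at contact the tool stopped moving and the force levelled off at about 17–18 N across the bench. The highest wrist force reported was about 21 N, well under the limits.
- **Final position:** the sink's far edge is at 6.8° and the fence at 6.9–7.1°. Fence plus sink measured 112.6–113.2 mm against a nominal 112. That is within camera error, though a gap of up to about 1 mm can't be ruled out.
- **Ends:** the sink spans x≈0.49–0.63 m, inside the fence's 0.43–0.67 m.
- **Other loose things:** I kept the arm away from them and they looked unmoved in the views I took, but I did not re-measure them.

Two automatic edge fits during the final approach gave false readings of -7° and -16° because they picked up the fence as well. I discarded them after checking the picture.

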